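# Line up the flywheel's timing slot and push the lock bar in

## Robot

A 6-joint arm with a two-finger parallel gripper is mounted at the origin on the work surface. World frame = base frame: x ahead of the robot, y to its left, z up, the work surface at z = 0. Lengths are in m, angles in rad, forces in N, time in s.
With the tool pointing down it reaches from about 0.425 to 1.125 m from the base axis. Payload 14.9 kg.
Tool frame: the origin (TCP) lies midway between the tips of the shut fingers; the grasp point (between the pads) lies 19 mm behind it; x points along the fingers, y is the direction in which the jaws open and shut, and the axes are right-handed (so a half turn about x gives the same grasp; the last joint's range is limited). The gripper opens to 91 mm and grips with 3 to 60 N. Pads are 32 mm wide; open, the fingers measure 118 mm over their backs; the gripper's body (76 mm by 178 mm) begins 60 mm behind the grasp point.
Start: joints at [1.105, 0.379, 1.734, -0, 1.028, -0.033], TCP at [0.294, 0.635, 0.214] pointing down, gripper open.
Joint ranges: [-2.77, 2.77], [-0.74, 2.19], [0, 2.66], [-1.06, 4.2], [0.31, 2.87], [-3.08, 3.08]. Speed limits (rad/s): [1.89, 1.89, 2.39, 3.14, 3.14, 3.14].

## Interface

Orientations are given as [roll, pitch, yaw] about the fixed x, y, z axes, in that order (R = Rz(yaw) Ry(pitch) Rx(roll)).
In Python, from cell import observe, camera, get_calibration, close_job gives the robot as it stands. The module is installed in compiled form; this text tells all that it offers.
- The arm moves only by the tool play_rows, never from a script. Its argument "steps" is a list of rows, each an object of numbers: "fingers": the finger opening in mm, from 0 to 91.2; "x", "y", "z": the shift along the tool's x, y, z in mm; "roll": the turn about the tool's x in degrees. A call has 1 to 5 rows; each row is the pose to reach, as a shift and turn from the pose commanded when the call began, along the tool's axes at that moment; what a row does not reach only later rows make up. A row lasts 1/10 s, in which the tool goes at most 50 mm and 8.59 degrees, less where a joint would pass 70% of its speed; a pose out of reach is approached as far as the arm can. A call with a gripper value outside its range is refused whole. The fingers move at their own pace and stop on an object; "force" is the grip in N (left out, the last holds). Time passes only in rows, so rows that repeat a pose let the fingers close. It gives the time, the measured TCP pose, the force and the opening at its end, in the units of the state.
- observe(): the state, without advancing time (a new reading comes with each control period).
- camera(name): name is "side" or "top"; returns (picture, depth): 400x640x3 uint8, red, green, blue; 400x640 float32, m along the optical axis (not along the pixel's ray), 0 where there is no reading.
- get_calibration(name): a dict with "intrinsics" (3x3 intrinsics, pixels), "rvec" (rotation vector, rad) and "tvec" (3), from world to camera coordinates, as OpenCV has them. Camera axes: x right, y down, z forward; pixel columns grow to the right and rows downward; lengths in m; the calibration is good to about 2 mm. A picture is of the moment at which its call begins. get_calibration takes no time and is no camera call.
- close_job(): hands the job in, once; it reports no verdict.
The state is a dict: "time_s": time; "joints": joint angles; "joint_velocities": joint speeds; "effort": joint torques, N m; "eef_pos": TCP position; "eef_rot": TCP orientation; "contact_force": force on the tool from outside, world axes, zero at the start; "wrist_torque": the same for the moment, N m; "finger_gap": opening from 0.0 (shut) to 1.0 (fully open).
Only numpy, scipy, OpenCV 4.12 (cv2) and the standard library are available. Lean on these libraries where they do the work, as an engineer would, in place of code of your own. Each camera call takes 0.05 s, during which the arm holds its last target.

## Task

Lock the flywheel on its build stand so that the clutch bolts can be torqued: turn the flywheel until the slot in its rim lines up with the lock bar, then push the bar by its thumb plate all the way into the slot, until the plate comes up against the guide. Only push, with the fingertips or the outside of the fingers: never take a stud or the plate between them, and pick nothing up. Leave the alignment tool standing in the middle of the wheel and the other things on and around the stand where they are.

Things in the scene. Friction and masses are not known exactly. Their poses are not given: they have to be found in the camera images.
- stand: Build stand, bolted down; place and yaw vary. Steel base plate 260 x 310 x 12 mm, pedestal, bar guide. Origin: on the flywheel's upright axis at bench height, z up; +y points from the axis along the lock bar, so the bar is pushed in along the stand's -y. In its frame (mm): plate x -130..130, y -135..175; flywheel z 58..80 about x = y = 0; guide block x -23..23, y 122..155, top z 85.
- flywheel (a joint): Flywheel's angle about the upright axis, rad, growing counter-clockwise from above, endless. At 0 or 2 pi the slot is in line with the bar (stand's +y); starts 0.6 to 5.7. Aluminium wheel with steel ring gear, 220 mm across (227 over teeth), 22 mm thick, top face z = 80 mm, about 4 kg. Turns stiffly (about 4 N at a stud), stays where left. The bar, once in, locks it.
- slot (a point): Mouth of the timing slot, on the flywheel's rim, 110 mm from the axis, 69 mm above the bench. The slot is the only gap in the rim: 22 mm wide, cut 26 mm deep from the rim towards the axis, open above and below.
- guide_line (a point): Fixed point of the stand on the bar's centre line, 110 mm from the axis, 69 mm above the bench: the slot's mouth is here when slot and bar are in line.
- stud0 (a point): One of three upright steel guide studs in the flywheel's face, good to push sideways: 12 mm diameter, 45 mm tall (z 80 to 125 mm; collar at its foot 17 mm across, 5 mm high), 95 mm from the axis. The point is on the stud's axis, 25 mm above the face. This one is 60 degrees counter-clockwise (from above) of the slot.
- stud1 (a point): The same for the stud opposite the slot (180 degrees).
- stud2 (a point): The same for the stud 60 degrees clockwise from the slot.
- lockbar (a joint): How far the bar is in, m: 0 fully back, 0.034 home (thumb plate against the guide); starts 0 to 0.005. Flat steel bar 18 x 12 mm (z 63 to 75 mm), round nose, its tip 120 mm from the axis when back, 86 mm when home. Captive; slides with about 3 N, no spring, stays where left. Out of line it strikes the rim; up to about 5 mm off, the round nose pulls the wheel into line.
- thumb_plate (a point): Middle of the outer face (away from the flywheel) of the bar's upright thumb plate, 100 mm above the bench; moves with the bar: 199 mm from the axis when back, 165 mm when home. Steel plate 54 mm wide, 10 mm thick, z 63 to 120 mm, square across the bar's outer end.
- alignment_tool: Black plastic clutch alignment tool, loose, standing upright in the centre of the flywheel inside the ring of six bolt heads (8 mm high, on a 60 mm circle): stepped round pin, foot 34 mm diameter, 50 mm tall. Origin: centre of its underside, on the wheel's face. Leave it standing.
- socket: Deep steel socket, 26 mm diameter, 60 mm tall, standing on the base plate near a corner beside the guide. Origin: centre of its underside. Leave it.
- threadlock: Small white bottle, 30 mm diameter, 75 mm tall, standing on the base plate near the corner diagonally opposite. Origin: centre of its underside. Leave it.
- torque_wrench: Torque wrench, about 460 mm long and 34 mm wide, 40 mm high, lying on the bench roughly along x, to the right of the stand and nearer the robot. Origin: underside, near its middle. Leave it.
- clutch_disc: Clutch disc, 200 mm across, 22 mm high at the hub, lying flat on the bench to the left. Origin: centre of its underside. Leave it.
- spray_can: White spray can, 58 mm diameter, 170 mm tall, standing to the left. Origin: centre of its underside. Leave it.
- cleaner_tub: White lidded tub, 112 mm across, 112 mm tall, standing to the right. Origin: centre of its underside. Leave it.
- bolt_tin: Shallow round tin with bolts, 88 mm across, 33 mm high, near left. Origin: centre of its underside. Leave it.
Things that resemble listed ones, but are neither listed nor needed, are in the scene too. What is shaped like the alignment_tool but orange or pink is not meant.

How it is judged:
On the way, in this order (a step that is already met when the one before it is completed fails the run):
1. the slot is in line with the bar (within 7 mm at the rim) (horizontal distance between slot and guide_line below 0.007 m), for 0.1 s.
2. the bar is pushed home in the slot (last 3 mm) (value of joint lockbar above 0.031 m), for 0.1 s.
At the end, for the whole second after the job is handed in: The slot is in line with the bar, the bar is in the slot to within 3 mm of fully home, the flywheel is at rest, the alignment tool stands in the centre of the wheel (within 15 mm, tilted less than 0.25 rad, not raised) and no bystander has moved more than 30 mm (value of joint lockbar above 0.031 m and horizontal distance between slot and guide_line below 0.007 m and horizontal distance between alignment_tool and stand below 0.015 m and angle between alignment_tool's own z axis and vertical below 0.25 rad and height (world z) of alignment_tool below 0.09 m and distance of each of socket, threadlock, torque_wrench, clutch_disc, spray_can, cleaner_tub, bolt_tin from where it was at the start of the episode below 0.03 m and velocity of joint flywheel between -0.05 and 0.05 rad/s); the robot touches nothing.
It fails at once if the alignment tool is lifted, knocked over or pushed from the centre (not (horizontal distance between alignment_tool and stand below 0.015 m and angle between alignment_tool's own z axis and vertical below 0.25 rad and height (world z) of alignment_tool below 0.09 m)).
It fails at once if a thing on or around the stand is moved more than 30 mm or picked up (distance of any of socket, threadlock, torque_wrench, clutch_disc, spray_can, cleaner_tub, bolt_tin from where it was at the start of the episode above 0.03 m).
It fails at once if a stud or the thumb plate is taken between the fingers instead of being pushed ((horizontal distance between the grasp point and stud0 below 0.01 m and height (world z) of the grasp point below 0.124 m) or (horizontal distance between the grasp point and stud1 below 0.01 m and height (world z) of the grasp point below 0.124 m) or (horizontal distance between the grasp point and stud2 below 0.01 m and height (world z) of the grasp point below 0.124 m) or (y of the grasp point in the frame of thumb_plate between -0.012 and 0.002 m and x of the grasp point in the frame of thumb_plate between -0.03 and 0.03 m and height (world z) of the grasp point below 0.119 m)).
It also fails if it takes over 61 s, if anything falls off the work surface, if the arm or the gripper's body presses on something with over 40 N, if the wrist force passes 120 N, or if a joint passes its speed limit or range.

## Working session

There is one attempt and no reset: what is moved stays moved. The work goes in short steps, Python scripts to look and compute and a tool call to move; the robot and the scene stay as the last step left them, time stands still between calls to the robot, and variables do not carry over. Pictures are saved under pics/ and viewed, and the job is handed in when it is done.

Besides the shell and the picture viewer there is one more tool, called after "Request:" as name(argument=value, ...) on one line, values as JSON. play_rows: Moves the arm, as the interface text tells. Its arguments: {"type":"object","properties":{"steps":{"type":"array"},"force":{"type":"number"}},"required":["steps"]}

```bash
mkdir -p pics
python3 - <<'E'
from cell import *
import cv2,numpy as np
for n in ("top","side"):
    p,d=camera(n); np.savez(f"{n}0.npz",p=p,d=d)
    cv2.imwrite(f"pics/{n}0.png",p[:,:,::-1])
    c=get_calibration(n);print(n,c)
print(observe())
E
```

```text
top {'intrinsics': array([[480.2024245 ,   0.        , 320.73229325],
       [  0.        , 480.2024245 , 199.33475988],
       [  0.        ,   0.        ,   1.        ]]), 'rvec': array([ 2.17973505, -2.1978386 ,  0.12562576]), 'tvec': array([-0.03058093,  0.48837576,  1.2559281 ])}
side {'intrinsics': array([[511.88143262,   0.        , 311.57858001],
       [  0.        , 511.88143262, 199.72991968],
       [  0.        ,   0.        ,   1.        ]]), 'rvec': array([ 2.02450184, -0.84278535,  0.46315152]), 'tvec': array([-0.35840629,  0.25805557,  1.15401544])}
{'time_s': 0.1, 'joints': array([ 1.10473563e+00,  3.79295976e-01,  1.73474445e+00,  1.15237496e-06,
        1.02847848e+00, -3.33065779e-02]), 'joint_velocities': array([ 4.91005326e-05,  2.72176459e-04, -1.80007023e-03,  1.52755959e-04,
        2.13534880e-03, -1.86043603e-04]), 'effort': array([ 3.39411570e-03, -7.65028667e+01, -4.35298133e+01,  6.53471053e-02,
        3.97763704e-02, -6.41675206e-05]), 'eef_pos': array([0.29340896, 0.6351457 , 0.21338497]), 'eef_rot': array([-1.60516793,  1.56987008, -2.03792264]), 'contact_force': array([-0.64435076, -1.09737798,  0.41038885]), 'wrist_torque': array([-0.0118293 , -0.04034694,  0.0047317 ]), 'finger_gap': 1.004470969874668}
```

```bash
ls .
```

```text
pics
side0.npz
top0.npz
```

View pics/top0.png

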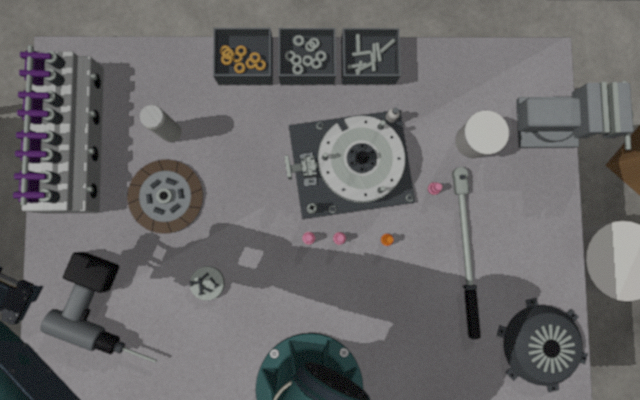

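View pics/side0.png

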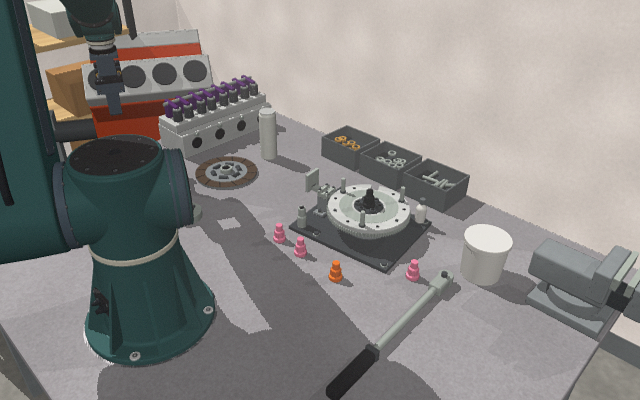

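The top picture shows the stand at about (355,168), with wheel centre (362,158), guide (308,170) and thumb plate (288,167) to its left. The socket is near (312,208) and the threadlock near (393,116). The pink and orange pins at (308,238), (340,238), (388,239) and (436,187) are decoys. The black tool stands in the wheel at (362,157). I'll zoom in next.

```bash
cat > h.py <<'E'
import numpy as np,cv2
from cell import *
def cal(n):
    c=get_calibration(n);return c["intrinsics"],cv2.Rodrigues(c["rvec"])[0],c["tvec"]
def ray(n,u,v,z):
    K,R,t=cal(n);C=-R.T@t;d=R.T@np.linalg.inv(K)@np.array([u,v,1.]);return C+d*(z-C[2])/d[2]
def proj(n,P):
    K,R,t=cal(n);q=K@(R@np.array(P).reshape(-1,3).T+t[:,None]);return (q[:2]/q[2]).T
E
python3 - <<'E'
import numpy as np,cv2
p=np.load("top0.npz")["p"][100:230,270:430,::-1]
cv2.imwrite("pics/ztop0.png",cv2.resize(p,None,fx=4.6,fy=4.6,interpolation=cv2.INTER_CUBIC))
p=np.load("side0.npz")["p"][155:280,280:440,::-1]
cv2.imwrite("pics/zside0.png",cv2.resize(p,None,fx=4.6,fy=4.6,interpolation=cv2.INTER_CUBIC))
E
```

```text
(no output)
```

View pics/ztop0.png

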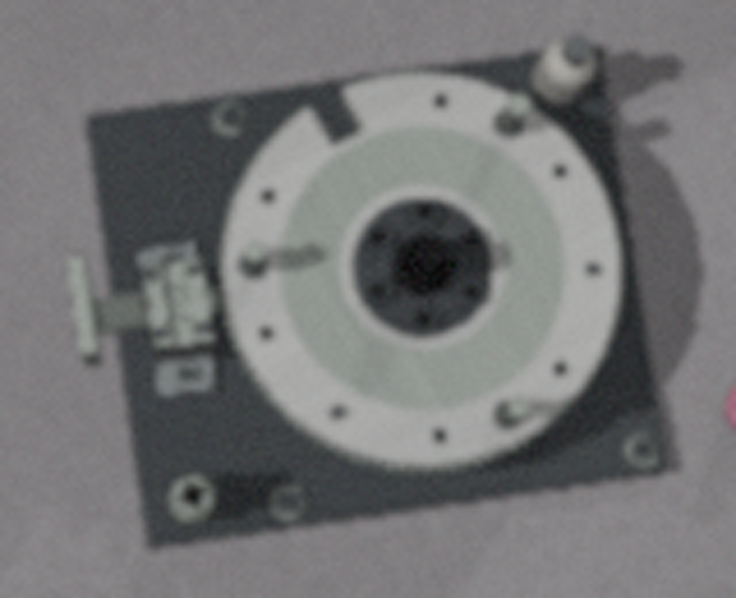

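View pics/zside0.png

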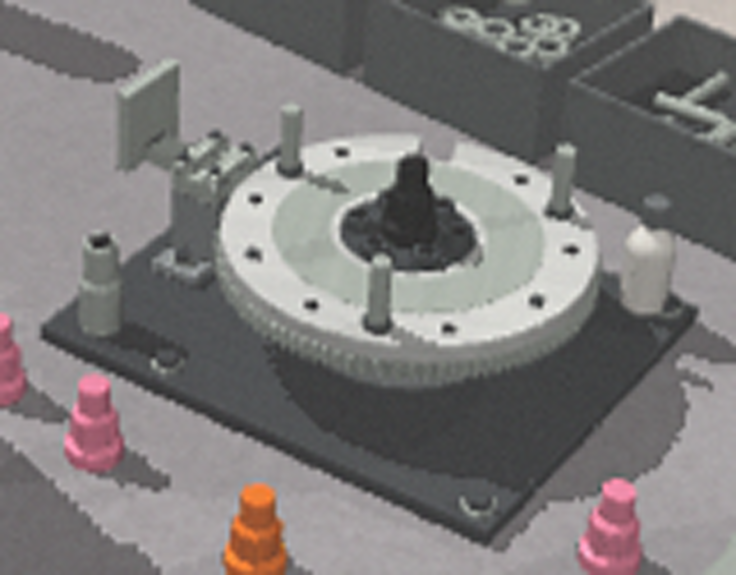

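The crop confirms the wheel. In full-picture pixels its slot is at about (343,124), stud0 at (325,157), stud2 at (381,126) and stud1 at (380,190). The bar and thumb plate are on the left at about (288,167). So the wheel has to turn roughly 67° counter-clockwise. Now I'll measure it.

```bash
cat > m.py <<'E'
import sys
from h import *
def measure(p,d,save=None):
    hsv=cv2.cvtColor(p,cv2.COLOR_RGB2HSV)
    K,R,t=cal("top")
    # per-pixel point cloud
    v,u=np.mgrid[0:400,0:640]
    cam=np.stack([(u-K[0,2])*d/K[0,0],(v-K[1,2])*d/K[1,1],d],-1)
    W=(cam-t)@R
    return W,hsv
E
python3 - <<'E'
from m import *
z=np.load("top0.npz");p,d=z["p"],z["d"]
W,hsv=measure(p,d)
f=4.6
def zz(x,y):return 270+x/f,100+y/f
# wheel face: pixels brightness>100 near
Z=W[...,2]
m=((Z>0.07)&(Z<0.09)&(hsv[...,2]>110)).astype(np.uint8)
m[:,:300]=0;m[:,440:]=0;m[:105]=0;m[215:]=0
m2=cv2.morphologyEx(m,cv2.MORPH_CLOSE,np.ones((3,3)))
c=max(cv2.findContours(m2,cv2.RETR_EXTERNAL,cv2.CHAIN_APPROX_NONE)[0],key=cv2.contourArea)[:,0]
P=np.array([ray("top",a,b,0.08)[:2] for a,b in c])
from scipy.optimize import least_squares
r=least_squares(lambda q:np.hypot(*(P-q[:2]).T)-q[2],[*P.mean(0),.11],loss="soft_l1",f_scale=.002)
print("centre",r.x); C=r.x[:2]
ang=np.degrees(np.arctan2(*(P-C).T[::-1]));rad=np.hypot(*(P-C).T)
s=rad<r.x[2]-.008
print("slot pts ang",np.round(np.sort(ang[s])),np.round(rad[s]*1000))
# mean height of things
for n,(x,y) in dict(slot=(325,92),stud0t=(252,258),stud1t=(507,412),stud2t=(507,118)).items():
    a=zz(x,y);q=ray("top",*a,.08);dd=q[:2]-C;print(n,a,q,np.degrees(np.arctan2(dd[1],dd[0])),np.hypot(*dd))
for x,y in [(88,115),(600,45),(680,470),(150,548)]: print("corner",ray("top",*zz(x,y),.012))
for x,y in [(75,256),(94,358)]:print("plate",ray("top",*zz(x,y),.12))
# high points
h=(Z>0.105)&(Z<.14)
n,l,st,ce=cv2.connectedComponentsWithStats(h.astype(np.uint8))
for i in range(1,n):
    if st[i,4]>3 and 270<ce[i][0]<430 and 90<ce[i][1]<230:
        print(ce[i],st[i,4],W[l==i].mean(0),W[l==i].max(0),W[l==i].min(0))
E
```

```text
centre [ 0.58783145 -0.13741574  0.10879993]
slot pts ang [-38. -37. -36. -35. -33. -32. -31. -28. -28. -27. -27. -26.  21.  21.
  22.  22.  22.  22.  25.  27.  28.  31.  33.  35.  35.  35.  36.  36.
  36.  37.] [100.  96.  94.  90.  88.  86.  84.  83.  84.  83.  82.  84.  85.  89.
  91.  95.  97. 100. 100.  96.  94.  93.  91.  90.  89.  90.  92.  94.
  97. 100.]
slot (340.6521739130435, 120.0) [ 0.68812248 -0.08640999  0.08      ] 26.956863371362374 0.11251612071724598
stud0t (324.7826086956522, 156.08695652173913) [ 0.59408576 -0.04447875  0.08      ] 86.15001722889487 0.09314720215658603
stud1t (380.2173913043478, 189.56521739130437) [ 0.50693579 -0.18518922  0.08      ] -149.4357380842009 0.09394899067507269
stud2t (380.2173913043478, 125.65217391304348) [ 0.67297057 -0.18857527  0.08      ] -31.001375862865455 0.09932756801723248
corner [0.69216627 0.04901567 0.012     ]
corner [ 0.73368531 -0.25560045  0.012     ]
corner [ 0.47944489 -0.29655982  0.012     ]
corner [0.4362796  0.01401121 0.012     ]
plate [0.58842979 0.05211534 0.12      ]
plate [0.53313466 0.04213432 0.12      ]
[381.74074074 123.33333333] 27 [ 0.66901304 -0.18628132  0.12016319] [ 0.67462618 -0.18122775  0.12696802] [ 0.66494703 -0.19154631  0.10534595]
[362.51807229 155.63855422] 83 [ 0.58740861 -0.13663912  0.12078688] [ 0.60057601 -0.12622284  0.13460837] [ 0.57827809 -0.15169037  0.10600312]
[324.76 154.6 ] 25 [ 0.59027585 -0.04294187  0.12181235] [ 0.59670009 -0.03836211  0.12910273] [ 0.58491451 -0.04888511  0.10618926]
[287.375      166.32954545] 88 [0.56184869 0.04958328 0.11949122] [0.58782928 0.05798435 0.1246204 ] [0.53620041 0.04306582 0.10868513]
[381.57692308 188.34615385] 26 [ 0.50550288 -0.1823708   0.12097116] [ 0.51123347 -0.17746509  0.12742679] [ 0.50030121 -0.18798047  0.10527504]
```

```bash
cat >> h.py <<'E'
from scipy.spatial.transform import Rotation as Ro
C=np.array([.588,-.137]); TH=np.radians(98.0)
def rt(s): return Ro.from_euler("xyz",s["eef_rot"]).as_matrix()
def go(x,y,z,s=None):
    s=s or observe(); return np.round(rt(s).T@(np.array([x,y,z])-s["eef_pos"])*1000,1)
def pol(r,deg): a=np.radians(deg); return C+r*np.array([np.cos(a),np.sin(a)])
E
python3 - <<'E'
from h import *
s=observe();print(np.round(rt(s),3))
for th in (-151.5,-168.5): print(pol(.095,th))
q=pol(.095,-170);print(q,go(*q,.2))
for i in (0,1,2):
    print(np.degrees(np.arctan2(rt(s)[1,i],rt(s)[0,i])))
E
```

```text
[[-0.     0.419  0.908]
 [-0.001  0.908 -0.419]
 [-1.    -0.001 -0.   ]]
[ 0.50451237 -0.18233008]
[ 0.49490715 -0.15593995]
[ 0.49444326 -0.15349658] [  14.  -631.6  513.2]
-116.76436638647202
65.20498217282135
-24.795019515417806
```

Request:
play_rows(steps=[{"fingers":0,"x":0,"y":-20,"z":44},{"fingers":0,"x":0,"y":-40,"z":88},{"fingers":0,"x":0,"y":-60,"z":132},{"fingers":0,"x":0,"y":-80,"z":176},{"fingers":0,"x":0,"y":-100,"z":220}], force=30)

```text
invalid input
```

Request:
play_rows(steps=[{"fingers":0,"x":0,"y":-36,"z":20,"roll":7},{"fingers":0,"x":0,"y":-72,"z":40,"roll":14},{"fingers":0,"x":0,"y":-108,"z":60,"roll":21},{"fingers":0,"x":0,"y":-144,"z":80,"roll":28},{"fingers":0,"x":0,"y":-180,"z":100,"roll":35}])

```text
time_s: 0.6
eef_pos: [0.3086, 0.4284, 0.2136]
eef_rot: [-1.202, 1.57, -2.25]
contact_force: [0.1, 0.6, 0.3]
finger_gap: 0.591
```

Run:
```python
from h import *
s=observe();print(s["time_s"],s["eef_pos"],np.round(rt(s),3),s["joints"],s["finger_gap"])
q=pol(.095,-172);print(q,go(*q,.2))
```

```text
0.6 [0.30856359 0.42837919 0.21360712] [[-0.     0.867  0.499]
 [-0.     0.499 -0.867]
 [-1.    -0.     0.   ]] [9.02421768e-01 1.07500287e-01 2.08066684e+00 6.30041379e-06
 9.53901486e-01 3.80058826e-01] 0.5913222971044674
[ 0.49392453 -0.15022144] [  13.8 -128.   593.9]
```

Request:
play_rows(steps=[{"fingers":0,"x":0,"y":4,"z":44,"roll":0},{"fingers":0,"x":0,"y":8,"z":88,"roll":0},{"fingers":0,"x":0,"y":12,"z":132,"roll":0},{"fingers":0,"x":0,"y":16,"z":176,"roll":0},{"fingers":0,"x":0,"y":20,"z":220,"roll":0}])

```text
time_s: 1.1
eef_pos: [0.4374, 0.2484, 0.2139]
eef_rot: [-1.321, 1.571, -2.364]
contact_force: [-0.8, 0.4, -0.4]
finger_gap: 0.162
```

Run:
```python
from h import *
s=observe();print(s["time_s"],s["eef_pos"],s["joints"],s["finger_gap"])
q=pol(.095,-172);print(q,go(*q,.2))
```

```text
1.1 [0.43744026 0.24835949 0.21392146] [ 4.70041766e-01  6.44124660e-02  2.12743815e+00 -1.02142130e-05
  9.49768217e-01 -5.71831894e-02] 0.16155750870974245
[ 0.49392453 -0.15022144] [  13.9 -151.7  372.9]
```

Request:
play_rows(steps=[{"fingers":0,"x":0,"y":-15,"z":38,"roll":0},{"fingers":0,"x":0,"y":-30,"z":76,"roll":0},{"fingers":0,"x":0,"y":-45,"z":114,"roll":0},{"fingers":0,"x":0,"y":-60,"z":152,"roll":0},{"fingers":0,"x":0,"y":-75,"z":190,"roll":0}])

```text
time_s: 1.6
eef_pos: [0.4674, 0.0464, 0.2139]
eef_rot: [-0.65, 1.571, -1.693]
contact_force: [0.6, 0.8, -0.2]
finger_gap: 0.01
```

Request:
play_rows(steps=[{"fingers":0,"x":0,"y":-15,"z":34,"roll":0},{"fingers":0,"x":0,"y":-30,"z":68,"roll":0},{"fingers":0,"x":0,"y":-45,"z":102,"roll":0},{"fingers":0,"x":0,"y":-45,"z":102,"roll":0},{"fingers":0,"x":0,"y":-45,"z":102,"roll":0}])

```text
time_s: 2.1
eef_pos: [0.4798, -0.0631, 0.2137]
eef_rot: [-2.462, 1.57, 2.775]
contact_force: [0.0, 0.2, -0.8]
finger_gap: 0.002
```

Run:
```python
from h import *
s=observe();print(s["time_s"],s["eef_pos"],s["joints"],s["finger_gap"],np.degrees(np.arctan2(rt(s)[1,2],rt(s)[0,2])))
q=pol(.095,-172);print(q,go(*q,.2))
```

```text
2.1 [ 0.47977316 -0.06310621  0.21369514] [-1.79009900e-01  3.15179675e-02  2.16267955e+00  1.30037382e-04
  9.47952589e-01 -7.04411516e-01] 0.0020866630244644464 -59.901057281858535
[ 0.49392453 -0.15022144] [ 13.7 -31.4  82.5]
```

Request:
play_rows(steps=[{"fingers":0,"x":0,"y":-11,"z":28,"roll":0},{"fingers":0,"x":0,"y":-21,"z":55,"roll":0},{"fingers":0,"x":0,"y":-31,"z":82,"roll":0},{"fingers":0,"x":0,"y":-31,"z":82,"roll":0},{"fingers":0,"x":0,"y":-31,"z":82,"roll":0}])

```text
time_s: 2.6
eef_pos: [0.4943, -0.1483, 0.2137]
eef_rot: [-2.741, 1.57, 2.498]
contact_force: [-0.3, -0.7, -0.8]
finger_gap: 0.003
```

Request:
play_rows(steps=[{"fingers":0,"x":35,"y":0,"z":0,"roll":0},{"fingers":0,"x":70,"y":0,"z":0,"roll":0},{"fingers":0,"x":95,"y":0,"z":0,"roll":0},{"fingers":0,"x":115,"y":0,"z":0,"roll":0},{"fingers":0,"x":115,"y":0,"z":0,"roll":0}])

```text
time_s: 3.1
eef_pos: [0.4928, -0.1472, 0.0968]
eef_rot: [-2.452, 1.566, 2.789]
contact_force: [-0.1, 0.3, -0.2]
finger_gap: 0.005
```

Run:
```python
from h import *
s=observe();print(s["time_s"],s["eef_pos"],s["contact_force"],np.degrees(np.arctan2(rt(s)[1,2],rt(s)[0,2])))
p,d=camera("side")
cv2.imwrite("pics/side1.png",cv2.resize(p[120:280,240:440,::-1],None,fx=3.5,fy=3.5,interpolation=cv2.INTER_CUBIC))
p,d=camera("top")
cv2.imwrite("pics/top1.png",cv2.resize(p[90:240,260:440,::-1],None,fx=4,fy=4,interpolation=cv2.INTER_CUBIC))
```

```text
3.1 [ 0.49277523 -0.14716293  0.09676472] [-0.13179341  0.32405619 -0.22510051] -59.71273678292451
```

View pics/side1.png

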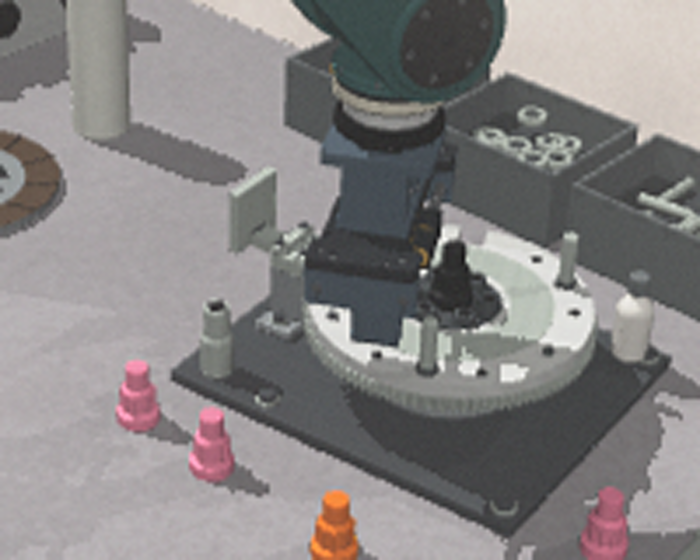

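View pics/top1.png

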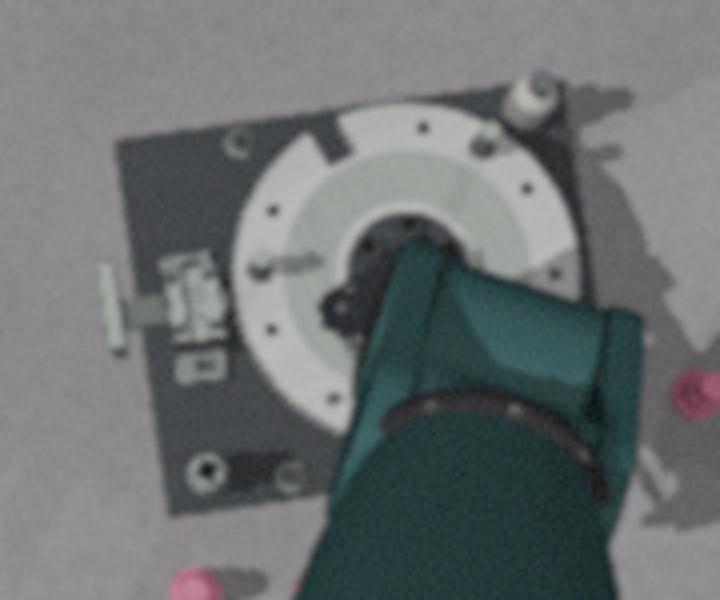

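```bash
cat >> h.py <<'E'
def arc(a_list,r=.0975,off=103,start=None,zt=.097):
    """tool-axis rows from the given start pose; returns end pose (pos,heading)"""
    if start is None:
        s=observe();M=rt(s);pos=s["eef_pos"][:2];h=np.degrees(np.arctan2(M[1,2],M[0,2]))
    else: pos,h=start
    hz=np.radians(h);Z=np.array([np.cos(hz),np.sin(hz)]);Y=np.array([-np.sin(hz),np.cos(hz)])
    for a in a_list:
        q=pol(r,a);dl=(q-pos)*1000;hd=max(a+off,h) if start is None else a+off
        print(a,"y %.1f z %.1f roll %.1f"%(dl@Y,dl@Z,-(hd-h)))
    return q,hd
E
python3 - <<'E'
from h import *
s=observe();d=s["eef_pos"][:2]-C;print(np.hypot(*d),np.degrees(np.arctan2(d[1],d[0])))
e=arc([-169,-164,-160,-156,-152]);
for k in range(3):
    b=-152+20*k;print();e=arc([b+4*i for i in range(1,6)],start=e)
E
```

```text
0.09417831916051525 -173.198165535741
-169 y -5.6 z 5.3 roll -0.0
-164 y -8.1 z 13.5 roll -0.0
-160 y -9.5 z 20.1 roll -2.7
-156 y -10.5 z 26.9 roll -6.7
-152 y -11.0 z 33.6 roll -10.7

-148 y -1.3 z 6.7 roll -4.0
-144 y -2.1 z 13.4 roll -8.0
-140 y -2.5 z 20.2 roll -12.0
-136 y -2.4 z 27.0 roll -16.0
-132 y -1.8 z 33.8 roll -20.0

-128 y -1.3 z 6.7 roll -4.0
-124 y -2.1 z 13.4 roll -8.0
-120 y -2.5 z 20.2 roll -12.0
-116 y -2.4 z 27.0 roll -16.0
-112 y -1.8 z 33.8 roll -20.0

-108 y -1.3 z 6.7 roll -4.0
-104 y -2.1 z 13.4 roll -8.0
-100 y -2.5 z 20.2 roll -12.0
-96 y -2.4 z 27.0 roll -16.0
-92 y -1.8 z 33.8 roll -20.0
```

Request:
play_rows(steps=[{"fingers":0,"x":0,"y":-5.6,"z":5.3,"roll":0},{"fingers":0,"x":0,"y":-8,"z":13.5,"roll":0},{"fingers":0,"x":0,"y":-9.5,"z":20,"roll":-3},{"fingers":0,"x":0,"y":-10.5,"z":27,"roll":-7},{"fingers":0,"x":0,"y":-11,"z":33.5,"roll":-11}])

```text
time_s: 3.7
eef_pos: [0.5022, -0.1843, 0.0999]
eef_rot: [1.153, 1.57, 0.304]
contact_force: [-2.4, 6.9, 4.6]
finger_gap: 0.003
```

Request:
play_rows(steps=[{"fingers":0,"x":0,"y":-1.3,"z":6.7,"roll":-4},{"fingers":0,"x":0,"y":-2.1,"z":13.4,"roll":-8},{"fingers":0,"x":0,"y":-2.5,"z":20.2,"roll":-12},{"fingers":0,"x":0,"y":-2.4,"z":27,"roll":-16},{"fingers":0,"x":0,"y":-1.8,"z":33.8,"roll":-20}])

```text
time_s: 4.2
eef_pos: [0.5224, -0.2109, 0.0996]
eef_rot: [-3.032, 1.57, 2.751]
contact_force: [-5.7, 2.2, 2.8]
finger_gap: 0.007
```

Run:
```python
from h import *
s=observe();d=s["eef_pos"][:2]-C;print(s["time_s"],s["eef_pos"],s["contact_force"],np.hypot(*d),np.degrees(np.arctan2(d[1],d[0])),np.degrees(np.arctan2(rt(s)[1,2],rt(s)[0,2])))
p,d=camera("side")
cv2.imwrite("pics/side2.png",cv2.resize(p[120:280,240:440,::-1],None,fx=3.5,fy=3.5,interpolation=cv2.INTER_CUBIC))
```

```text
4.2 [ 0.52236955 -0.21093133  0.09955501] [-5.67438516  2.20843479  2.79973363] 0.09885948651679546 -131.59616179428352 -28.661497065782708
```

View pics/side2.png

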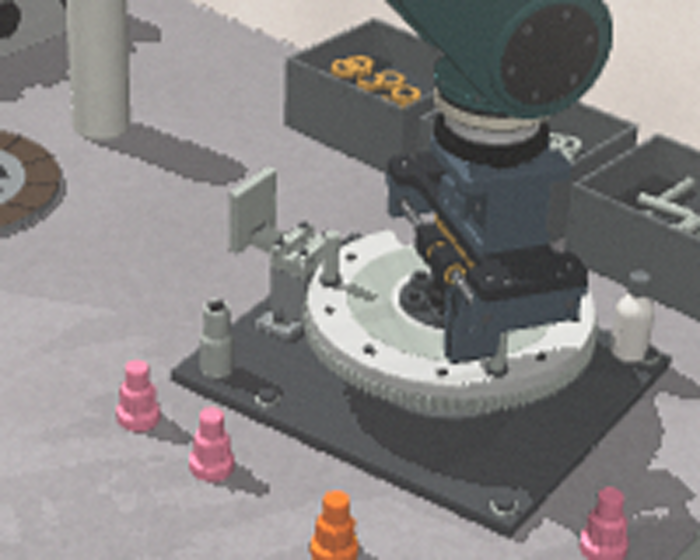

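Stud1 is being pushed and the wheel is following: stud0 has moved to about (333,258) in the crop. I'll keep going.

Request:
play_rows(steps=[{"fingers":0,"x":0,"y":-1.3,"z":6.7,"roll":-4},{"fingers":0,"x":0,"y":-2.1,"z":13.4,"roll":-8},{"fingers":0,"x":0,"y":-2.5,"z":20.2,"roll":-12},{"fingers":0,"x":0,"y":-2.4,"z":27,"roll":-16},{"fingers":0,"x":0,"y":-1.8,"z":33.8,"roll":-20}])

```text
time_s: 4.75
eef_pos: [0.5509, -0.2286, 0.0992]
eef_rot: [3.031, 1.569, 2.878]
contact_force: [-6.2, 0.9, 0.7]
finger_gap: 0.005
```

Request:
play_rows(steps=[{"fingers":0,"x":0,"y":-0.8,"z":5,"roll":-3},{"fingers":0,"x":0,"y":-1.7,"z":10,"roll":-6},{"fingers":0,"x":0,"y":-2.2,"z":15,"roll":-9},{"fingers":0,"x":0,"y":-2.2,"z":15,"roll":-9},{"fingers":0,"x":0,"y":-2.2,"z":15,"roll":-9}])

```text
time_s: 5.25
eef_pos: [0.5662, -0.233, 0.0994]
eef_rot: [-0.335, 1.57, -0.334]
contact_force: [-1.2, 0.1, -0.8]
finger_gap: 0.007
```

Run:
```python
from h import *
s=observe();d=s["eef_pos"][:2]-C;print(s["time_s"],s["eef_pos"],s["contact_force"],np.hypot(*d),np.degrees(np.arctan2(d[1],d[0])),np.degrees(np.arctan2(rt(s)[1,2],rt(s)[0,2])))
for n in("side","top"):
    p,d=camera(n);np.savez(n+"3.npz",p=p,d=d)
    q=p[120:280,240:440,::-1] if n=="side" else p[90:240,260:440,::-1]
    cv2.imwrite(f"pics/{n}3.png",cv2.resize(q,None,fx=3.5,fy=3.5,interpolation=cv2.INTER_CUBIC))
```

```text
5.25 [ 0.5661581  -0.23301218  0.09941701] [-1.16517835  0.08647353 -0.84891021] 0.09846525463837011 -102.81615256952078 0.05533165245391904
```

View pics/side3.png

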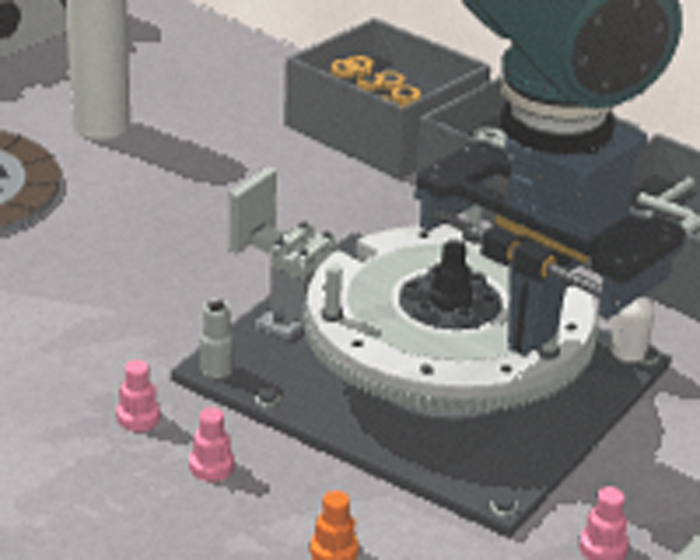

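View pics/top3.png

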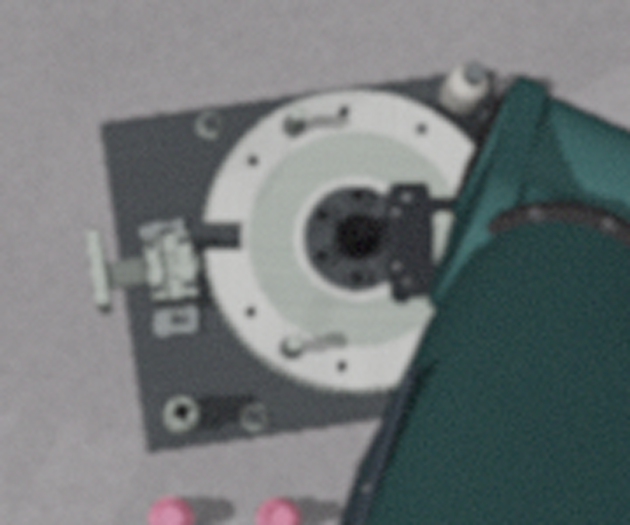

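```bash
cat >> m.py <<'E'
def studs(p,d):
    W,_=measure(p,d);Z=W[...,2];h=(Z>0.105)&(Z<.14)
    n,l,st,ce=cv2.connectedComponentsWithStats(h.astype(np.uint8))
    for i in range(1,n):
        if st[i,4]>3 and 270<ce[i][0]<430 and 90<ce[i][1]<230:
            w=W[l==i].mean(0);dd=w[:2]-C;a=np.degrees(np.arctan2(dd[1],dd[0]))
            print(np.round(ce[i]),st[i,4],np.round(w,4),"r %.4f ang %.1f"%(np.hypot(*dd),a))
E
python3 -c "
from m import *
z=np.load('top3.npz');studs(z['p'],z['d'])"
```

```text
[344. 123.] 25 [ 0.671  -0.0919  0.1213] r 0.0944 ang 28.5
[362. 156.] 82 [ 0.5872 -0.1365  0.1207] r 0.0009 ang 145.0
[287. 166.] 91 [0.562  0.0496 0.1193] r 0.1884 ang 97.9
[343. 188.] 21 [ 0.507  -0.0874  0.1212] r 0.0950 ang 148.5
```

Run:
```python
from h import *
s=observe();h=np.degrees(np.arctan2(rt(s)[1,2],rt(s)[0,2]))
arc([-101,-99,-97,-95.2],r=.0985,start=(s["eef_pos"][:2],h))
```

```text
-101 y -0.9 z 3.2 roll -1.9
-99 y -1.5 z 6.6 roll -3.9
-97 y -2.0 z 10.0 roll -5.9
-95.2 y -2.3 z 13.0 roll -7.7
```

Request:
play_rows(steps=[{"fingers":0,"x":0,"y":-0.6,"z":3.2,"roll":-2},{"fingers":0,"x":0,"y":-1.0,"z":6.6,"roll":-4},{"fingers":0,"x":0,"y":-1.2,"z":10,"roll":-6},{"fingers":0,"x":0,"y":-1.2,"z":13,"roll":-8},{"fingers":0,"x":0,"y":-1.2,"z":13,"roll":-8}])

```text
time_s: 5.85
eef_pos: [0.5792, -0.2344, 0.0992]
eef_rot: [-1.156, 1.57, -1.013]
contact_force: [-1.0, -2.5, -0.6]
finger_gap: 0.007
```

Run:
```python
from m import *
s=observe();d=s["eef_pos"][:2]-C;print(s["time_s"],s["eef_pos"],s["contact_force"],np.hypot(*d),np.degrees(np.arctan2(d[1],d[0])),np.degrees(np.arctan2(rt(s)[1,2],rt(s)[0,2])))
for k in range(2):
    p,d=camera("top");studs(p,d)
cv2.imwrite(f"pics/top4.png",cv2.resize(p[100:220,270:430,::-1],None,fx=4.6,fy=4.6,interpolation=cv2.INTER_CUBIC))
```

```text
5.85 [ 0.57918411 -0.23435895  0.09924448] [-1.04894615 -2.45188445 -0.59105467] 0.09775727398603064 -95.17404458958625 8.201941554817408
[340. 125.] 23 [ 0.6637 -0.0811  0.1225] r 0.0942 ang 36.5
[362. 156.] 87 [ 0.5875 -0.1364  0.12  ] r 0.0008 ang 130.9
[287. 166.] 92 [0.5619 0.0496 0.1194] r 0.1884 ang 98.0
[348. 190.] 20 [ 0.5012 -0.0992  0.1222] r 0.0947 ang 156.5
[340. 125.] 23 [ 0.6636 -0.0811  0.1214] r 0.0940 ang 36.5
[362. 156.] 86 [ 0.5873 -0.1363  0.1204] r 0.0010 ang 137.8
[287. 166.] 92 [0.562  0.0496 0.1191] r 0.1884 ang 97.9
[348. 190.] 21 [ 0.5014 -0.0992  0.1225] r 0.0945 ang 156.4
```

View pics/top4.png

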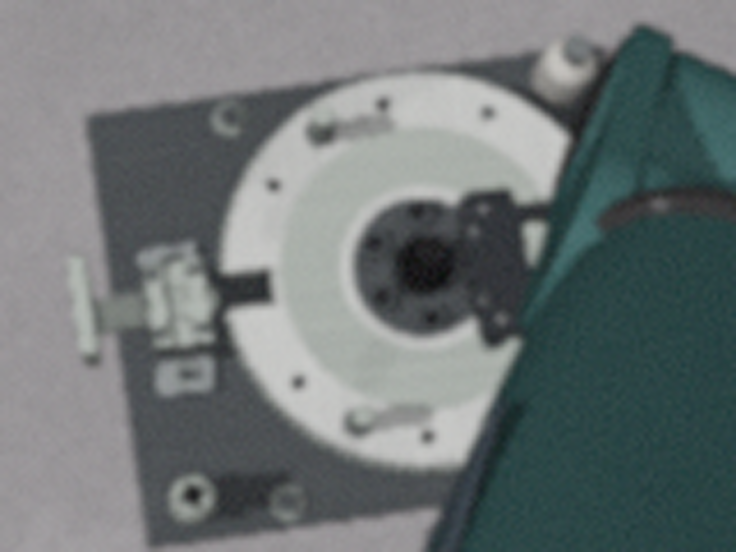

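The slot sits at about (245,288) in the crop, at 96.5° against the bar's 98.0°, so about 3 mm remains at the rim. A final nudge should close that.

Request:
play_rows(steps=[{"fingers":0,"x":0,"y":0,"z":1.4,"roll":-1},{"fingers":0,"x":0,"y":0,"z":2.8,"roll":-1.5},{"fingers":0,"x":0,"y":0,"z":2.8,"roll":-1.5},{"fingers":0,"x":0,"y":0,"z":2.8,"roll":-1.5}])

```text
time_s: 6.35
eef_pos: [0.5816, -0.2333, 0.099]
eef_rot: [-3.111, 1.571, -2.942]
contact_force: [-2.2, -2.9, 0.7]
finger_gap: 0.004
```

Run:
```python
from m import *
s=observe();print(s["time_s"],s["eef_pos"],s["contact_force"])
for k in range(2):
    p,d=camera("top");studs(p,d)
```

```text
6.35 [ 0.58162763 -0.23333029  0.09895812] [-2.2479657  -2.86040663  0.68530942]
[339. 126.] 25 [ 0.662  -0.0784  0.1218] r 0.0943 ang 38.4
[362. 156.] 86 [ 0.5873 -0.1363  0.1204] r 0.0010 ang 136.5
[287. 166.] 91 [0.5621 0.0497 0.1192] r 0.1884 ang 97.9
[349. 191.] 24 [ 0.5002 -0.102   0.1219] r 0.0945 ang 158.3
[339. 126.] 23 [ 0.6623 -0.0784  0.1229] r 0.0947 ang 38.2
[362. 156.] 84 [ 0.5873 -0.1366  0.1201] r 0.0008 ang 149.5
[287. 166.] 91 [0.5622 0.0497 0.1192] r 0.1884 ang 97.9
[349. 191.] 24 [ 0.5002 -0.102   0.1214] r 0.0945 ang 158.3
```

Slot 98.3° against bar 98.0°, so they are in line. Next: back off the stud, go up, and go round to the outside of the thumb plate.

Request:
play_rows(steps=[{"fingers":0,"x":0,"y":0,"z":-6,"roll":0},{"fingers":0,"x":0,"y":0,"z":-12,"roll":0},{"fingers":0,"x":-30,"y":0,"z":-12,"roll":0},{"fingers":0,"x":-70,"y":0,"z":-12,"roll":0},{"fingers":0,"x":-110,"y":0,"z":-12,"roll":0}])

```text
time_s: 6.95
eef_pos: [0.5691, -0.2351, 0.2099]
eef_rot: [2.338, 1.57, 2.508]
contact_force: [0.8, -0.2, 0.6]
finger_gap: 0.003
```

Run:
```python
from m import *
s=observe();M=rt(s);print(s["time_s"],s["eef_pos"],s["contact_force"],[np.degrees(np.arctan2(M[1,i],M[0,i])) for i in (1,2)])
q=pol(.235,98);print(q,go(*q,.21))
p,d=camera("top");studs(p,d)
```

```text
6.95 [ 0.56906657 -0.23510073  0.20985817] [ 0.75931051 -0.19586096  0.60223383] [np.float64(99.68960910935864), np.float64(9.68964712703492)]
[0.55529432 0.095713  ] [1.000e-01 3.284e+02 4.210e+01]
[339. 126.] 24 [ 0.6621 -0.0784  0.1209] r 0.0945 ang 38.4
[362. 156.] 88 [ 0.5871 -0.1363  0.1201] r 0.0011 ang 142.7
[287. 166.] 91 [0.5621 0.0496 0.1192] r 0.1884 ang 97.9
[349. 191.] 24 [ 0.5003 -0.1021  0.1208] r 0.0944 ang 158.3
```

Request:
play_rows(steps=[{"fingers":0,"x":0,"y":40,"z":5,"roll":0.5},{"fingers":0,"x":0,"y":80,"z":10,"roll":1},{"fingers":0,"x":0,"y":120,"z":15,"roll":1.7},{"fingers":0,"x":0,"y":160,"z":20,"roll":1.7},{"fingers":0,"x":0,"y":200,"z":25,"roll":1.7}])

```text
time_s: 7.5
eef_pos: [0.5601, -0.0325, 0.2088]
eef_rot: [0.632, 1.571, 0.772]
contact_force: [0.6, 0.4, 0.7]
finger_gap: 0.005
```

Request:
play_rows(steps=[{"fingers":0,"x":0,"y":40,"z":6,"roll":0},{"fingers":0,"x":0,"y":80,"z":13,"roll":0},{"fingers":0,"x":0,"y":128,"z":21,"roll":0},{"fingers":0,"x":0,"y":128,"z":21,"roll":0},{"fingers":0,"x":0,"y":128,"z":21,"roll":0}])

```text
time_s: 8.0
eef_pos: [0.5634, 0.0964, 0.2087]
eef_rot: [3.052, 1.571, -3.089]
contact_force: [-0.2, -0.7, 0.0]
finger_gap: 0.006
```

Run:
```python
from m import *
s=observe();M=rt(s);print(s["time_s"],s["eef_pos"],s["contact_force"],[np.degrees(np.arctan2(M[1,i],M[0,i])) for i in (1,2)])
q=pol(.235,98);print(q,go(*q,.088))
```

```text
8.0 [0.56338138 0.09635554 0.20868943] [-0.19188973 -0.69955268  0.0471825 ] [np.float64(98.11822680016716), np.float64(8.118226962073607)]
[0.55529432 0.095713  ] [120.7   0.5  -8.1]
```

Request:
play_rows(steps=[{"fingers":0,"x":35,"y":0,"z":-8,"roll":0},{"fingers":0,"x":70,"y":0,"z":-8,"roll":0},{"fingers":0,"x":100,"y":0,"z":-8,"roll":0},{"fingers":0,"x":120,"y":0,"z":-8,"roll":0},{"fingers":0,"x":120,"y":0,"z":-8,"roll":0}])

```text
time_s: 8.5
eef_pos: [0.554, 0.093, 0.0864]
eef_rot: [3.133, 1.566, -3.012]
contact_force: [-0.3, 0.2, 0.2]
finger_gap: 0.002
```

Run:
```python
from m import *
s=observe();M=rt(s);print(s["time_s"],s["eef_pos"],s["contact_force"])
q=pol(.165+.0135,98);print(q,go(*q,.088))
p,d=camera("side")
cv2.imwrite("pics/side5.png",cv2.resize(p[120:280,240:440,::-1],None,fx=3.5,fy=3.5,interpolation=cv2.INTER_CUBIC))
```

```text
8.5 [0.55401465 0.09296491 0.08643011] [-0.30636155  0.23679923  0.23636995]
[0.5631576  0.03976285] [ -1.6 -54.    1.7]
```

View pics/side5.png

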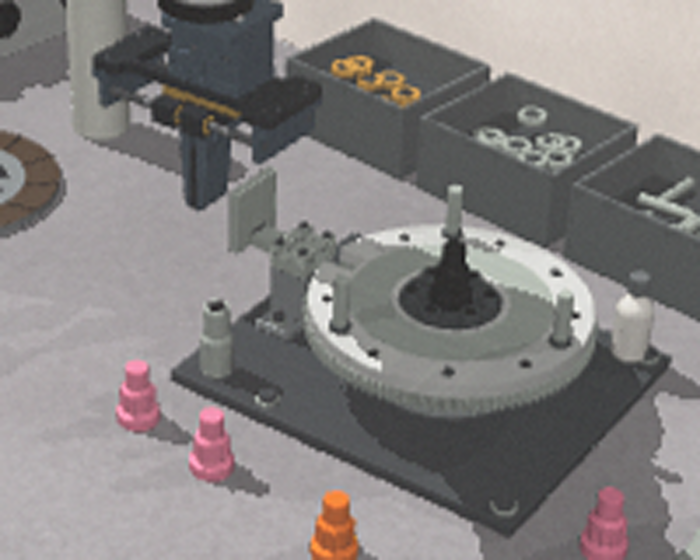

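The shut fingers, at (205,190) in the crop, stand outside the thumb plate at (252,210). The tool is upright at the wheel's centre. Pushing now.

Request:
play_rows(steps=[{"fingers":0,"x":0,"y":-8,"z":0.5,"roll":0},{"fingers":0,"x":0,"y":-15,"z":1,"roll":0},{"fingers":0,"x":0,"y":-21,"z":1.5,"roll":0},{"fingers":0,"x":0,"y":-26,"z":1.5,"roll":0},{"fingers":0,"x":0,"y":-31,"z":1.5,"roll":0}])

```text
time_s: 9.05
eef_pos: [0.562, 0.0636, 0.0894]
eef_rot: [0.181, 1.57, 0.32]
contact_force: [-0.2, 3.0, 2.3]
finger_gap: 0.006
```

Request:
play_rows(steps=[{"fingers":0,"x":0,"y":-5,"z":0,"roll":0},{"fingers":0,"x":0,"y":-10,"z":0,"roll":0},{"fingers":0,"x":0,"y":-14,"z":0,"roll":0},{"fingers":0,"x":0,"y":-18,"z":0,"roll":0},{"fingers":0,"x":0,"y":-18,"z":0,"roll":0}])

```text
time_s: 9.55
eef_pos: [0.5642, 0.0458, 0.0889]
eef_rot: [-2.181, 1.571, -2.041]
contact_force: [0.3, 0.5, 0.4]
finger_gap: 0.006
```

Run:
```python
from m import *
s=observe();M=rt(s);print(s["time_s"],s["eef_pos"],s["contact_force"])
q=pol(.165+.0135,98);print(q,go(*q,.088))
p,d=camera("top");studs(p,d)
```

```text
9.55 [0.56423825 0.04577621 0.08885622] [0.27144687 0.47876429 0.36308669]
[0.5631576  0.03976285] [ 0.9 -5.8 -1.9]
[339. 126.] 24 [ 0.6623 -0.0785  0.1218] r 0.0945 ang 38.2
[400. 150.] 26 [ 0.6017 -0.2307  0.1214] r 0.0947 ang -81.7
[362. 156.] 88 [ 0.587  -0.1365  0.1201] r 0.0011 ang 155.1
[349. 191.] 24 [ 0.5003 -0.1021  0.1208] r 0.0944 ang 158.3
```

Request:
play_rows(steps=[{"fingers":0,"x":0,"y":-2,"z":0,"roll":0},{"fingers":0,"x":0,"y":-4,"z":0,"roll":0},{"fingers":0,"x":0,"y":-5,"z":0,"roll":0},{"fingers":0,"x":0,"y":-5,"z":0,"roll":0}])

```text
time_s: 10.0
eef_pos: [0.5647, 0.0412, 0.0888]
eef_rot: [-3.076, 1.57, -2.936]
contact_force: [-0.9, 1.3, -0.3]
finger_gap: 0.005
```

Request:
play_rows(steps=[{"fingers":0,"x":0,"y":-1,"z":0,"roll":0},{"fingers":0,"x":0,"y":-1.5,"z":0,"roll":0},{"fingers":0,"x":0,"y":-1.5,"z":0,"roll":0}])

```text
time_s: 10.3
eef_pos: [0.565, 0.0398, 0.0889]
eef_rot: [-3.033, 1.571, -2.893]
contact_force: [-1.2, 1.6, -0.4]
finger_gap: 0.005
```

Request:
play_rows(steps=[{"fingers":0,"x":0,"y":-1,"z":0,"roll":0},{"fingers":0,"x":0,"y":-1,"z":0,"roll":0}])

```text
time_s: 10.5
eef_pos: [0.5652, 0.0387, 0.0889]
eef_rot: [-2.978, 1.571, -2.838]
contact_force: [-0.5, 1.2, -0.9]
finger_gap: 0.004
```

Request:
play_rows(steps=[{"fingers":0,"x":0,"y":-1,"z":0,"roll":0},{"fingers":0,"x":0,"y":-1,"z":0,"roll":0}])

```text
time_s: 10.7
eef_pos: [0.5654, 0.0378, 0.0889]
eef_rot: [-1.492, 1.571, -1.352]
contact_force: [-0.9, 2.8, -1.3]
finger_gap: 0.005
```

Request:
play_rows(steps=[{"fingers":0,"x":0,"y":-1,"z":0,"roll":0},{"fingers":0,"x":0,"y":-1,"z":0,"roll":0}])

```text
time_s: 10.9
eef_pos: [0.5656, 0.0367, 0.0889]
eef_rot: [-0.785, 1.571, -0.645]
contact_force: [-2.0, 1.3, 0.4]
finger_gap: 0.004
```

Request:
play_rows(steps=[{"fingers":0,"x":0,"y":-1,"z":0,"roll":0},{"fingers":0,"x":0,"y":-1,"z":0,"roll":0}])

```text
time_s: 11.1
eef_pos: [0.5657, 0.036, 0.089]
eef_rot: [1.535, 1.57, 1.674]
contact_force: [-2.3, 5.2, -0.1]
finger_gap: 0.004
```

Run:
```python
from m import *
s=observe();print(s["time_s"],s["eef_pos"],s["contact_force"])
d=s["eef_pos"][:2]-C;print(np.hypot(*d))
p,d=camera("side")
cv2.imwrite("pics/side6.png",cv2.resize(p[155:255,280:400,::-1],None,fx=6,fy=6,interpolation=cv2.INTER_CUBIC))
p,d=camera("top");studs(p,d)
```

```text
11.1 [0.56569798 0.03602907 0.08896144] [-2.26244474  5.18464035 -0.05261037]
0.17446042793924513
[339. 126.] 25 [ 0.662  -0.0784  0.1216] r 0.0944 ang 38.4
[400. 150.] 27 [ 0.6021 -0.2307  0.1195] r 0.0948 ang -81.5
[362. 156.] 88 [ 0.5872 -0.1361  0.1204] r 0.0012 ang 131.2
[349. 191.] 23 [ 0.5004 -0.1022  0.1209] r 0.0942 ang 158.3
```

View pics/side6.png

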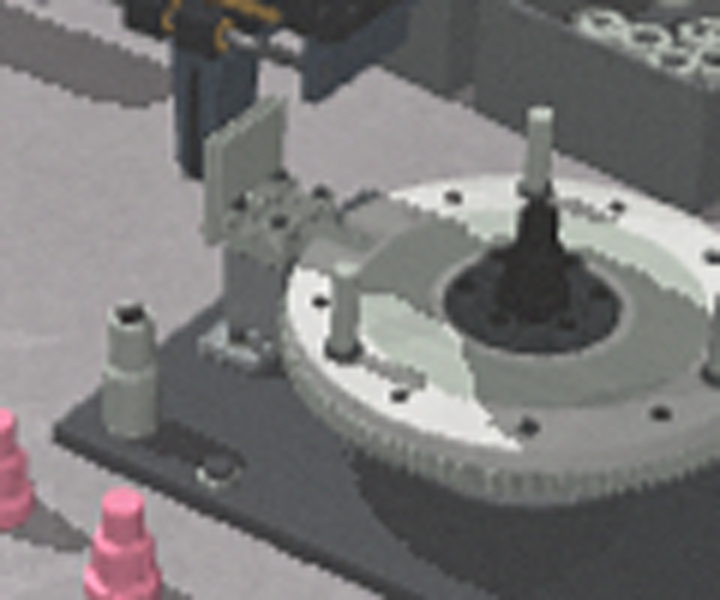

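The plate is close against the guide at about (255,190) in the crop, and the force is starting to rise. I'll press a little further until there is a firm stop.

Request:
play_rows(steps=[{"fingers":0,"x":0,"y":-1,"z":0,"roll":0},{"fingers":0,"x":0,"y":-1,"z":0,"roll":0}])

```text
time_s: 11.4
eef_pos: [0.5657, 0.0359, 0.089]
eef_rot: [1.657, 1.569, 1.796]
contact_force: [-3.4, 14.4, 0.4]
finger_gap: 0.004
```

Request:
play_rows(steps=[{"fingers":0,"x":0,"y":-1,"z":0,"roll":0},{"fingers":0,"x":0,"y":-1,"z":0,"roll":0}])

```text
time_s: 11.6
eef_pos: [0.5657, 0.0357, 0.089]
eef_rot: [1.625, 1.568, 1.763]
contact_force: [-4.1, 25.9, 3.3]
finger_gap: 0.003
```

Firm stop: the force is rising and the position has stalled. I'll back off, rise clear and check.

Request:
play_rows(steps=[{"fingers":0,"x":0,"y":10,"z":0,"roll":0},{"fingers":0,"x":0,"y":35,"z":0,"roll":0},{"fingers":0,"x":-30,"y":60,"z":0,"roll":0},{"fingers":0,"x":-70,"y":75,"z":0,"roll":0},{"fingers":0,"x":-110,"y":80,"z":0,"roll":0}])

```text
time_s: 12.1
eef_pos: [0.5545, 0.1142, 0.2002]
eef_rot: [-2.376, 1.57, -2.235]
contact_force: [0.4, -0.8, 0.7]
finger_gap: 0.006
```

Request:
play_rows(steps=[{"fingers":0,"x":0,"y":0,"z":0,"roll":0},{"fingers":0,"x":0,"y":0,"z":0,"roll":0},{"fingers":0,"x":0,"y":0,"z":0,"roll":0}])

```text
time_s: 12.4
eef_pos: [0.5544, 0.1128, 0.198]
eef_rot: [-2.941, 1.57, -2.801]
contact_force: [0.7, -0.7, 0.2]
finger_gap: 0.008
```

Run:
```python
from m import *
s=observe();print(s["time_s"],s["eef_pos"],s["contact_force"])
p,d=camera("side")
a=cv2.resize(p[130:280,240:440,::-1],None,fx=3.5,fy=3.5,interpolation=cv2.INTER_CUBIC)
cv2.imwrite("pics/side7.png",a)
p,d=camera("top");studs(p,d);np.savez("top7.npz",p=p,d=d)
cv2.imwrite("pics/top7.png",cv2.resize(p[100:220,270:430,::-1],None,fx=4.6,fy=4.6,interpolation=cv2.INTER_CUBIC))
W,_=measure(p,d);Z=W[...,2];m=(Z>.1)&(Z<.14)
v,u=np.where(m);k=(u>280)&(u<315)&(v>140)&(v<195);w=W[v[k],u[k]];dr=w[:,:2]-C;a=np.radians(98)
print("plate r",k.sum(),(dr@[np.cos(a),np.sin(a)]).mean())
```

```text
12.4 [0.55439001 0.11275583 0.19799382] [ 0.65054654 -0.67287546  0.19903602]
[339. 126.] 25 [ 0.662  -0.0784  0.1215] r 0.0944 ang 38.3
[400. 150.] 25 [ 0.6016 -0.2308  0.1211] r 0.0948 ang -81.7
[362. 156.] 88 [ 0.5872 -0.1362  0.12  ] r 0.0011 ang 135.3
[299. 165.] 85 [0.5653 0.0199 0.1198] r 0.1586 ang 98.2
[349. 191.] 24 [ 0.5003 -0.102   0.1212] r 0.0945 ang 158.3
plate r 87 0.15857079877348904
```

View pics/side7.png

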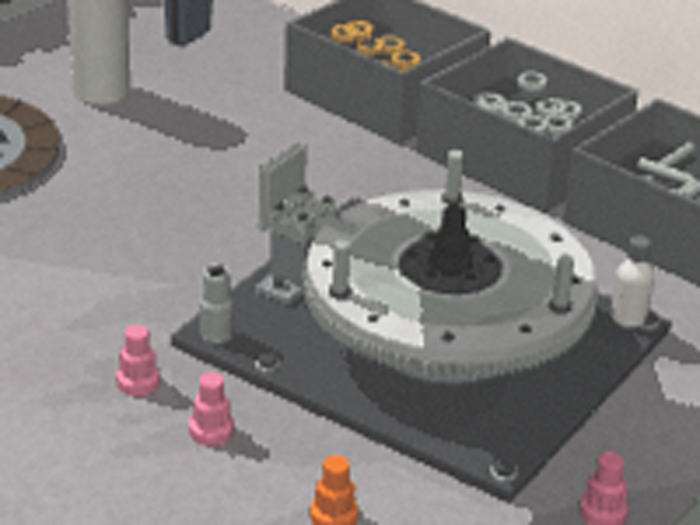

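View pics/top7.png

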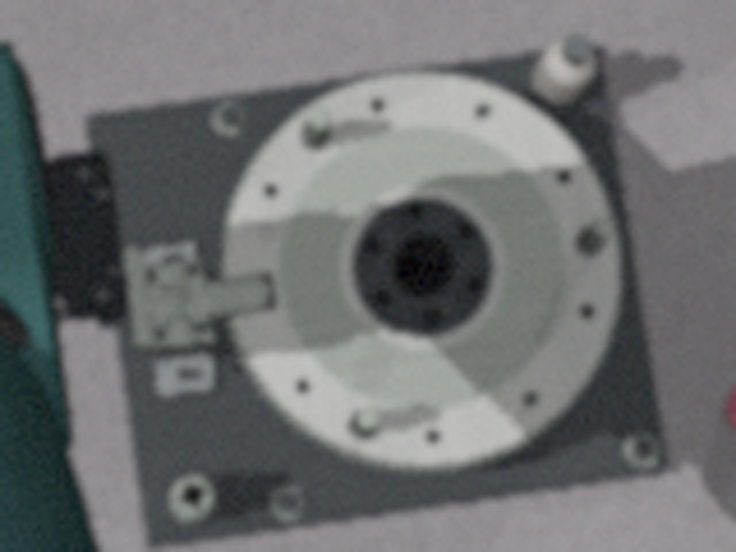

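Both pictures show the bar in the slot at about (240,292) in the top crop. The plate is flush with the guide, the tool is upright in the centre, the socket and bottle are in place, and the arm is clear. Handing in.

```bash
python3 -c "
from cell import *
print(close_job())"
```

```text
the job is handed in; nothing more can be done
None
```

The flywheel is locked: the slot lines up with the bar and the bar is fully home. I handed the job in at about 12.5 s of the 61 s allowed; it reports no verdict.

**What I did:** With the fingers shut, I pushed stud1 about 70° counter-clockwise round the wheel's axis. Then I pushed the thumb plate in with the outside of a finger until it stopped hard. The push force peaked at about 26 N, and the plate stopped moving.

**Last checks:**
- **Slot:** it measured 98.3° against the bar's 98.0°, about 0.6 mm at the rim.
- **Bar:** it is visible in the slot and the plate is flush with the guide. The plate's middle measured 158.6 mm from the axis where 160 mm is nominal. That 1.4 mm difference is within the 2 mm calibration error.
- **Alignment tool:** it stands upright, about 1 mm from the measured centre.
- **Other things:** the socket and threadlock look unmoved in the final pictures. The arm never went down near the other things, and I did not re-measure them.
- **Arm:** it was clear, with the contact force back to about zero.

One early move call was refused as invalid input before anything moved. I did not find out why, and resent the move in a changed form.

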